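# Dock the loaded core tray under the gauge bridge and latch it

## Task

Slide the loaded specimen tray, handle end last, fully home into the slotted dock under the gauge bridge, keeping the soil cores and the tin upright in their nests. Then swing the dock's latch bar all the way shut across the front of the tray, let go and leave everything at rest. Do not disturb the other things on the bench.

Things in the scene. Friction and masses are not known exactly. Their poses are not given: they have to be found in the camera images.
- tray: Open aluminium tray on the bench, 110 (x) x 150 (y) x 30 mm high, walls and floor 4 mm, 0.55 to 0.9 kg loaded; it slides on the bench. Origin: centre of its underside. Its +x side leads into the dock; from the middle of its -x side (x = -55) a flat upright handle blade sticks out. Low walls form nests of 49 x 42 mm at x = +-26.5, y = +-33 mm.
- handle (a point): Grip point on the tray's handle blade, at tray x = -84, y = 0, 35 mm above the bench. The blade is 10 mm thick (tray y), 40 mm long (tray x = -55 to -95 mm) and runs from 10 to 45 mm above the bench; its end can also be pushed with closed fingers. Pressing down on the blade makes the tray drag hard; ease it up a few mm instead. Axes as the tray's.
- dock: Grey steel dock fixed on the bench, which is its floor. Origin: on the bench, where the tray's origin lies when it is home against the rear stop (face at x = +56 mm, 30 mm high); +x is the direction of insertion: the home tray has the dock's position and yaw. Side rails 42 mm high, 158 mm apart (tray has 4 mm either side), x = -39 to +56 mm, with flanges 37 mm up reaching in to y = +-72.
- mouth (a point): Middle of the dock's mouth at bench level, dock x = -62, y = 0 mm, axes as the dock's. Here the flared lead-in walls (42 mm high) are about 188 mm apart, narrowing to 158 mm at x = -39.
- bridge (a point): Lower front edge of the overhead bar, middle: dock x = -85, y = 0 mm, 125 mm above the bench; axes as the dock's. The bar is 18 mm deep, 12 mm high, spans y = +-110 and carries a dial gauge up to 191 mm high; uprights 92 to 110 either side, x = -37 to -17. For the last 50 mm of the slide and at the latch an upright hand would hit the bar: lean it back out of the dock by about 30 degrees or more.
- latch (a joint): Angle of the latch bar about its upright pivot at the -y side of the dock's mouth. 0 = shut: bar along dock +y, 3 mm in front of the home tray's -x wall; grows as it swings out to dock -x (1.57 = straight out of the dock), limit 1.9. Starts at 1.55 to 1.85. Stays where left; about 2 N at the tip turns it. It cannot shut unless the tray is home (it can press in the last few mm).
- latch_pivot (a point): Pivot axis of the latch, at dock x = -64, y = -100 mm, 44 mm above the bench, the height of the latch bar's top. Axes as the dock's.
- latch_tip (a point): Free end of the latch bar, on its centre line, 75 mm from the pivot, at the bar's top. The plain steel bar is 75 mm long, 12 mm thick and runs from 12 to 44 mm above the bench; +y of this point points from the pivot to the tip. It can be pushed shut with closed fingers.
- core_a: Brown soil core, cylinder 38 mm in diameter and 76 mm tall, standing in a nest of the tray at tray x = +26.5, y = +33 mm. Origin: centre of its underside.
- core_b: Brown soil core like the other, standing in the nest at tray x = -26.5, y = -33 mm. Origin: centre of its underside.
- tin: Aluminium moisture tin with lid, 39 mm in diameter and 42 mm tall, standing in the nest at tray x = +26.5, y = -33 mm. Origin: centre of its underside.
- mould: Bystander: upright steel compaction mould, 66 mm across its foot, 105 mm tall. Origin: centre of its underside.
- moisture_can: Bystander: upright aluminium can, 64 mm in diameter, 50 mm tall. Origin: centre of its underside.
- screwdriver: Bystander: orange-handled screwdriver lying on the bench, 170 mm long. Origin: middle of its length.

How it is judged (in metres and radians):
On the way, in this order (a step that is already met when the one before it is completed fails the run):
1. the tray is fully home in the dock, the latch still open (x of tray in the frame of dock between -0.008 and 0.008 m and y of tray in the frame of dock between -0.008 and 0.008 m and angle between the x axis of tray and the x axis of dock, either way round below 0.1 rad and height (world z) of tray below 0.008 m and angle between tray's own z axis and vertical below 0.06 rad and x of handle in the frame of dock below -0.07 m and value of joint latch above 0.3 rad), for 0.2 s.
2. the latch is swung shut across the tray (x of tray in the frame of dock between -0.008 and 0.008 m and y of tray in the frame of dock between -0.008 and 0.008 m and angle between the x axis of tray and the x axis of dock, either way round below 0.1 rad and height (world z) of tray below 0.008 m and angle between tray's own z axis and vertical below 0.06 rad and x of handle in the frame of dock below -0.07 m and value of joint latch below 0.1 rad), for 0.2 s.
At the end, for the whole second after the job is handed in: The tray is in the dock, handle out, on the bench, within 8 mm of home along and across and within 0.1 rad; the latch is within 0.1 rad of shut; both cores and the tin stand upright (within 0.12 rad) on the tray floor in the nests; all is at rest (all of step 2 and angle between each of core_a, core_b, tin's own z axis and vertical below 0.12 rad and z of each of core_a, core_b, tin in the frame of tray below 0.012 m and horizontal distance between each of core_a, core_b, tin and tray below 0.058 m and linear speed of each of tray, core_a, core_b, tin below 0.02 m/s); the robot touches nothing.
It fails at once if a core or the tin tipped over (angle between any of core_a, core_b, tin's own z axis and vertical above 0.5 rad).
It fails at once if a bystander was disturbed (moved more than 20 mm) (distance of any of mould, moisture_can, screwdriver from where it was at the start of the episode above 0.02 m).
It also fails if it takes over 66 s, if anything falls off the work surface, if the arm or the gripper's body presses on something with over 40 N, if the wrist force passes 120 N, or if a joint passes its speed limit or range.

## Robot

A 6-joint arm with a two-finger parallel gripper is mounted at the origin on the work surface. World frame = base frame: x ahead of the robot, y to its left, z up, the work surface at z = 0. Lengths are in mm, angles in rad, forces in N, time in s.
With the tool pointing down it reaches from about 350 to 775 mm from the base axis. Payload 7.3 kg.
Tool frame: the origin (TCP) lies on the mounting face of the last link; the fingertips stand 178 mm ahead of it and the grasp point (between the pads) lies 159 mm ahead of it; z points along the fingers, y is the line along which they close (so a half turn about z gives the same grasp; the last joint's range is limited). The gripper opens to 92 mm and grips with 3 to 60 N. Pads are 19 mm wide; open, the fingers measure 130 mm over their backs; the gripper's body (75 mm by 190 mm) begins 47 mm behind the grasp point.
Start: joints at [-0.146, 0.342, 1.524, -0, 1.275, -0.146], TCP at [525.003, 0.022, 404.741] pointing down, gripper open.
Joint ranges: [-2.53, 2.53], [-0.77, 2.02], [0.04, 2.7], [-1, 4.14], [0.28, 2.66], [-3.11, 3.11]. Speed limits (rad/s): [2.57, 2.57, 3.14, 3.14, 3.14, 3.14].

## Interface

Orientations are given as [roll, pitch, yaw] about the fixed x, y, z axes, in that order (R = Rz(yaw) Ry(pitch) Rx(roll)).
In Python, from plant import bot gives the robot as it stands.
- The arm moves only by the shell command python3 shift.py 'ROWS'. ROWS is a JSON list of rows, 1 to 5 of them, each of 5 numbers: the finger opening in mm, then dx, dy, dz in mm, then a turn about the tool's z in rad; each row is the pose to reach, as a shift and turn from the pose commanded when the command began, along the tool's axes at that moment; what a row does not reach only later rows make up. A row lasts 1/8 s, in which the tool goes at most 62.5 mm and 0.188 rad, less where a joint would pass 70% of its speed; a pose out of reach is approached as far as the arm can. The fingers move at their own pace and stop on an object; the grip force is fixed at half the most. Time passes only in rows, so rows that do not move let the fingers close. It prints the time, the measured TCP pose, the force, the opening and the grip force at its end.
- bot.get_obs(): the state, without advancing time (a new reading comes with each control period).
- bot.capture(name): name is "scene" or "side" or "wrist"; returns a dict with "color" (400x640x3 uint8, red, green, blue), "K" (3x3 intrinsics, pixels), "R" (3x3) and "t" (3): a world point X has camera coordinates R X + t. Camera axes: x right, y down, z forward; pixel columns grow to the right and rows downward; lengths in mm; the calibration is good to about 2 mm. A picture is of the moment at which its call begins. There is no depth.
- bot.close_job(): hands the job in; it is judged then, once.
The state is a dict: "time": time; "joint_positions": joint angles; "dq": joint speeds; "tau": joint torques, N m; "tool_pos": TCP position; "tcp_rot": TCP orientation; "contact_force": force on the tool from outside, world axes, zero at the start; "moment": the same for the moment, N m; "grip_width": finger opening in mm; "finger_force": force on a finger pad.
Only numpy, scipy, OpenCV 4.12 (cv2) and the standard library are available. Lean on these libraries where they do the work, as an engineer would, in place of code of your own. Each camera call takes 0.05 s, during which the arm holds its last target. There are 200 camera calls.

## Working session

There is one attempt and no reset: what is moved stays moved. The work goes in short steps, Python scripts to look and compute and a shell command to move; the robot and the scene stay as the last step left them, time stands still between calls to the robot, and variables do not carry over. Pictures are saved under pics/ and viewed, at most 10 in all, crops included, and the job is handed in when it is done.

```bash
ls; mkdir -p pics; python3 - <<'E'
from plant import bot
import cv2
for n in ("scene","side"):
    c=bot.capture(n); cv2.imwrite(f"pics/{n}0.png",c["color"][:,:,::-1]); print(n,c["K"],c["R"],c["t"])
print(bot.get_obs())
E
```

```text
pics
plant.py
shift.py
scene [[364.61906329   0.         316.55350672]
 [  0.         364.61906329 200.37509504]
 [  0.           0.           1.        ]] [[ 0.19238445  0.98124776  0.01187662]
 [ 0.72112949 -0.13315636 -0.67988355]
 [-0.66555277  0.1393636  -0.73322391]] [ -66.09203493 -336.4995202  1376.38537829]
side [[499.14493717   0.         324.14373545]
 [  0.         499.14493717 197.15502043]
 [  0.           0.           1.        ]] [[ 0.96989713 -0.24339105  0.00776858]
 [-0.16487193 -0.67981276 -0.71461308]
 [ 0.17921161  0.69182036 -0.6994768 ]] [-558.31184334  136.4287792  1295.02792921]
{'time': 0.1, 'joint_positions': array([-1.45981687e-01,  3.42641420e-01,  1.52493367e+00,  6.70582981e-06,
        1.27540494e+00, -1.46032822e-01]), 'dq': array([ 0.0010589 , -0.00041582, -0.00245413, -0.00033247,  0.00117624,
        0.00188347]), 'tau': array([ 1.49919495e-03, -4.32001984e+01, -2.44694173e+01,  7.19219679e-02,
        5.25739230e-02, -9.79429342e-05]), 'tool_pos': array([5.24873707e+02, 5.13499448e-02, 4.04116078e+02]), 'tcp_rot': array([-3.14022098e+00, -2.08227010e-04,  1.57084536e+00]), 'contact_force': array([ 0.14806451,  0.95165649, -0.04232917]), 'moment': array([-0.04250656,  0.01334722,  0.03464445]), 'finger_force': 0.0, 'grip_width': 91.43770056888219}
```

View pics/scene0.png

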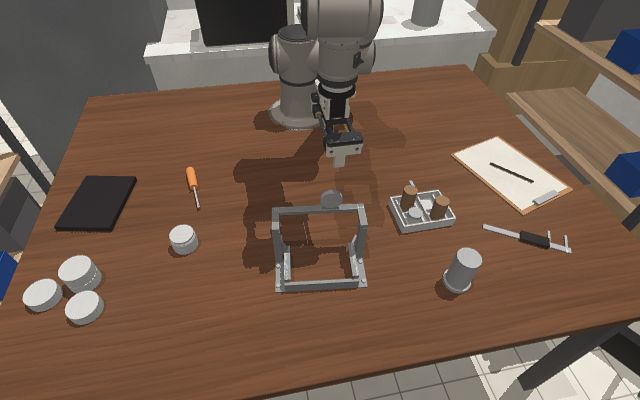

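View pics/side0.png

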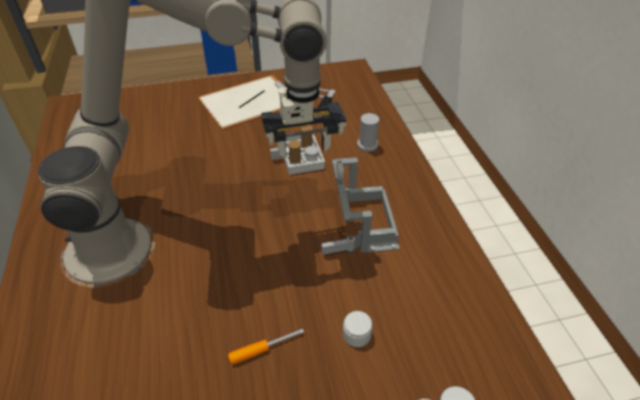

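Scene view: the dock is at the centre (about px 275-365, 190-290) with its mouth toward the robot. The tray is to its right (390-455, 185-232). The mould is at (462,270), the can at (183,240) and the screwdriver at (193,187). I'll enlarge both.

```bash
python3 - <<'E'
import cv2
a=cv2.imread("pics/scene0.png")[175:305,265:465]; cv2.imwrite("pics/sc.png",cv2.resize(a,None,fx=4,fy=4,interpolation=cv2.INTER_CUBIC))
a=cv2.imread("pics/side0.png")[130:260,260:420]; cv2.imwrite("pics/sd.png",cv2.resize(a,None,fx=4.5,fy=4.5,interpolation=cv2.INTER_CUBIC))
E
```

```text
(no output)
```

View pics/sc.png

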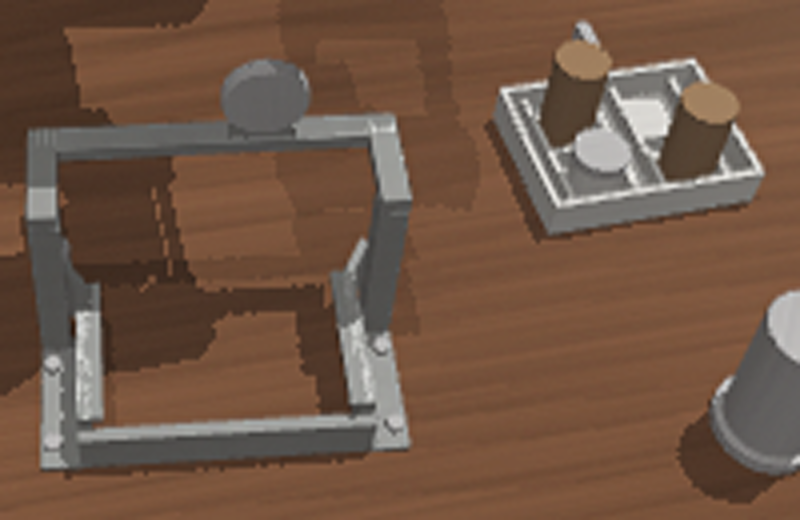

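View pics/sd.png

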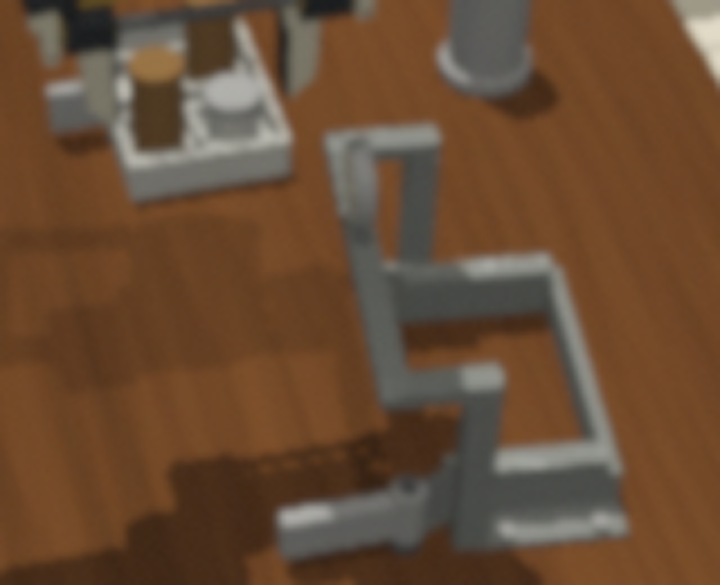

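```bash
cat > h.py <<'E'
import numpy as np
from plant import bot
from scipy.optimize import least_squares
from scipy.spatial.transform import Rotation as Ro
C=None
def cams():
    return {n:bot.capture(n) for n in("scene","side")}
def proj(c,X):
    p=(c["K"]@(c["R"]@np.asarray(X,float).T+c["t"][:,None])); return (p[:2]/p[2]).T
def w(p,L):
    c,s=np.cos(p[2]),np.sin(p[2]); L=np.asarray(L,float)
    return np.c_[p[0]+c*L[:,0]-s*L[:,1],p[1]+s*L[:,0]+c*L[:,1],L[:,2]]
def loc(p,X):
    c,s=np.cos(p[2]),np.sin(p[2]); d=np.array(X)[:2]-p[:2]; return np.array([c*d[0]+s*d[1],-s*d[0]+c*d[1]])
def fit(C,obs,p0):
    f=lambda p:np.concatenate([(proj(C[n],w(p,L))-px).ravel() for n,L,px in obs])
    r=least_squares(f,p0,loss="soft_l1"); return r.x,np.round(r.fun.reshape(-1,2),1)
def grasp():
    o=bot.get_obs(); R=Ro.from_euler("xyz",o["tcp_rot"]).as_matrix(); return o["tool_pos"]+159*R[:,2],R,o
E
python3 - <<'E'
from h import *
C=cams()
S=lambda a:np.array(a)/4+[265,175]; D=lambda a:np.array(a)/4.5+[260,130]
dock=[("scene",[[-85,-110,137],[-85,110,137],[-17,-110,137],[-17,110,137]],S([[28,130],[396,115],[28,218],[410,200]])),
("side",[[-85,110,137],[-17,110,137],[-17,-110,137],[-85,-110,125],[-64,-100,44]],D([[327,137],[438,127],[500,390],[388,407],[410,483]]))]
d,r=fit(C,dock,[660,-20,0]); print(d,r.tolist())
tray=[("scene",[[-55,-75,30],[-55,75,30],[55,75,30],[55,-75,30],[55,-75,0],[55,75,0]],S([[500,88],[695,60],[765,172],[550,205],[548,237],[765,203]])),
("side",[[55,-75,30],[-55,-75,30],[-55,-75,0],[55,-75,0],[-95,-5,45]],D([[290,140],[130,168],[140,200],[290,178],[48,92]]))]
t,r=fit(C,tray,[580,180,0]); print(t,r.tolist())
f=lambda a:(proj(C["side"],w(d,[[-64-75*np.sin(a[0])+0*6,-100+75*np.cos(a[0]),44]]))-D([[281,517]])).ravel()
print("latch",least_squares(f,[1.6]).x, f([1.6]))
for n,px in(("mould",[462,288]),("can",[184,248]),("sd",[193,187])):
    c=C["scene"];v=c["R"].T@np.linalg.inv(c["K"])@[*px,1];o=-c["R"].T@c["t"];print(n,(o-v*o[2]/v[2])[:2])
print(loc(d,t), t[2]-d[2], w(t,[[-84,0,35]]), w(d,[[-139,0,35]]))
E
```

```text
[685.36867286 -59.0734291    6.1581318 ] [[-0.3, -0.8], [-0.2, -1.0], [-0.7, -0.3], [0.9, -0.3], [0.4, -1.7], [0.5, -1.3], [2.2, -1.4], [-1.1, 0.5], [0.4, 1.8]]
[5.68012745e+02 2.53860858e+02 2.58926985e-03] [[-0.2, -0.4], [0.2, -0.3], [-0.3, 0.3], [0.9, 0.1], [-0.6, -1.0], [-3.4, -0.5], [0.6, -0.1], [0.5, -0.7], [-1.3, -0.3], [0.5, -1.1], [1.0, -0.1]]
latch [1.70628679] [-0.07799466 -2.56152711]
mould [807.482691   265.11712345]
can [ 565.16359809 -393.69958186]
sd [ 340.99966265 -378.23434216]
[-155.47110806  295.85303162] -6.155542527067544 [[484.01302657 253.64335944  35.        ]] [[547.45412464 -41.73626129  35.        ]]
```

Scene crop: the dock bar corners are at (28,130) and (396,115), and the tray corners at (500,88), (695,60), (765,172) and (550,205). In the side crop the latch bar points straight out, tip at (280,515). The rows have no tilt entry, so I need to find out how the arm behaves at the edge of its reach. I'll turn the tool first, then test it high up.

```bash
python3 shift.py '[[90,0,0,-40,0.188],[90,0,20,-60,0.376],[90,-20,40,-60,0.564],[90,-30,60,-60,0.752],[90,-40,60,-60,0.94]]'; python3 shift.py '[[90,0,0,0,0.188],[90,0,0,0,0.376],[90,0,0,0,0.564],[90,0,0,0,0.752],[90,0,0,0,0.752]]'; python3 -c "
from h import *
g,R,o=grasp();print(g,R,o['joint_positions'],o['tool_pos'])"
```

```text
time: 0.82
tool_pos: [586.0, -40.5, 463.9]
tcp_rot: [-3.141, 0.0, 0.627]
contact_force: [-0.0, -0.2, 0.2]
grip_width: 89.5
finger_force: 0.0
time: 1.45
tool_pos: [585.0, -40.0, 464.5]
tcp_rot: [-3.142, 0.0, -0.117]
contact_force: [0.0, -0.0, -0.0]
grip_width: 90.2
finger_force: 0.0
[584.9205509  -39.98931369 305.4688829 ] [[ 9.93148071e-01 -1.16861801e-01 -4.77650108e-04]
 [-1.16861775e-01 -9.93148186e-01  8.13491808e-05]
 [-4.83883950e-04 -2.49727425e-05 -9.99999883e-01]] [-1.98936825e-01  4.22303678e-01  1.23755489e+00 -1.47095884e-05
  1.48221840e+00  1.48899024e+00] [584.99649727 -40.00224821 464.46886423]
```

```bash
python3 shift.py '[[90,60,0,0,0],[90,120,0,0,0],[90,180,0,0,0],[90,240,0,0,0],[90,300,0,0,0]]';python3 -c "
from h import *
g,R,o=grasp();print(g,R[:,2],o['joint_positions'],o['tool_pos'])"; python3 shift.py '[[90,60,0,0,0],[90,60,0,0,0]]';python3 -c "
from h import *
g,R,o=grasp();print(g,R[:,2],o['joint_positions'],o['tool_pos'])"
```

```text
time: 2.08
tool_pos: [811.7, -68.6, 448.2]
tcp_rot: [-3.141, -0.028, -0.114]
contact_force: [71.5, -9.9, 26.5]
grip_width: 89.7
finger_force: 0.0
[816.18892486 -68.96923393 289.28489003] [ 0.02797607 -0.00211238 -0.99960636] [-0.17877255  1.07799541  0.03554079  0.00318514  2.00014496  1.50744176] [811.74072983 -68.63336534 448.22230146]
time: 2.33
tool_pos: [824.2, -71.9, 429.0]
tcp_rot: [-3.139, -0.059, -0.116]
contact_force: [-0.5, -1.0, 0.5]
grip_width: 89.8
finger_force: 0.0
[833.58631402 -72.62009439 270.25341671] [ 0.05891077 -0.00457183 -0.99825278] [-0.18051415  1.10055902  0.03865504  0.00652734  1.94356202  1.50850884] [824.21950111 -71.89317339 428.97560924]
```

```bash
python3 shift.py '[[90,-30,0,0,0],[90,-80,0,0,0],[90,-130,0,0,0],[90,-180,0,0,0],[90,-180,0,0,0]]';python3 -c "
from h import *
g,R,o=grasp();print(g,R[:,2],o['joint_positions'],o['tool_pos'])"
```

```text
time: 2.95
tool_pos: [640.3, -49.1, 422.4]
tcp_rot: [-3.139, -0.061, -0.116]
contact_force: [0.4, -0.1, 0.6]
grip_width: 89.9
finger_force: 0.0
[649.91302437 -49.82190808 263.69655441] [ 0.06043924 -0.00477849 -0.99816044] [-0.19729955  0.53664758  1.16522364  0.00729478  1.37948505  1.48822327] [640.303186   -49.06212758 422.40406444]
```

The clipped pose becomes the new command, so tilt gained at the reach limit is kept. I'll build it up gently there.

```bash
python3 shift.py '[[30,50,0,0,0],[0,100,0,0,0],[0,140,0,0,0],[0,160,0,0,0],[0,175,0,0,0]]' >/dev/null; for i in 1 2; do python3 shift.py '[[0,60,0,0,0],[0,120,0,0,0],[0,180,0,0,0],[0,240,0,0,0],[0,300,0,0,0]]';python3 -c "
from h import *
g,R,o=grasp();print(g,R[:,2],o['joint_positions'])"; done
```

```text
time: 4.2
tool_pos: [846.5, -78.7, 390.6]
tcp_rot: [-3.139, -0.112, -0.119]
contact_force: [-0.4, 0.2, -0.0]
grip_width: 0.6
finger_force: 0.0
[864.15336583 -80.32746179 232.63054492] [ 0.11097506 -0.01011895 -0.99377168] [-0.18443359  1.14902168  0.03608572  0.01080922  1.84528641  1.50834799]
time: 4.82
tool_pos: [863.6, -84.5, 357.9]
tcp_rot: [-3.137, -0.155, -0.119]
contact_force: [0.1, 0.2, 0.2]
grip_width: 0.5
finger_force: 0.0
[888.09687791 -86.79661554 200.8478295 ] [ 0.15384785 -0.01414712 -0.98799327] [-0.18815405  1.18904846  0.03611213  0.01515594  1.762002    1.50536251]
```

```bash
for i in 1 2 3 4 5 6; do python3 shift.py '[[0,60,0,0,0]]' | grep tcp_rot; done; python3 -c "
from h import *
g,R,o=grasp();print(g,R[:,2],o['joint_positions'],o['tool_pos'],o['time'])"
```

```text
tcp_rot: [-3.137, -0.195, -0.119]
tcp_rot: [-3.136, -0.235, -0.119]
tcp_rot: [-3.135, -0.275, -0.12]
tcp_rot: [-3.134, -0.315, -0.12]
tcp_rot: [-3.134, -0.355, -0.12]
tcp_rot: [-3.133, -0.395, -0.121]
[ 960.14064968 -100.31999752  206.93766548] [ 0.38285104 -0.03758222 -0.92304532] [-0.19492373  1.20483617  0.03610565  0.03736809  1.50749453  1.49988787] [899.2673343  -94.34442377 353.7018709 ] 5.575
```

```bash
for i in 1 2 3 4 5 6; do python3 shift.py '[[0,60,0,0,0]]' | grep tcp_rot; done; python3 shift.py '[[90,-50,0,-30,0],[90,-100,0,-60,0],[90,-160,0,-80,0],[90,-220,0,-100,0],[90,-270,0,-100,0]]'; python3 -c "
from h import *
g,R,o=grasp();print(g,R,o['joint_positions'],o['tool_pos'],o['time'])"
```

```text
tcp_rot: [-3.132, -0.435, -0.121]
tcp_rot: [-3.131, -0.475, -0.122]
tcp_rot: [-3.131, -0.514, -0.122]
tcp_rot: [-3.13, -0.552, -0.122]
tcp_rot: [-3.129, -0.59, -0.123]
tcp_rot: [-3.129, -0.628, -0.124]
time: 6.95
tool_pos: [690.9, -73.8, 363.0]
tcp_rot: [-3.129, -0.63, -0.124]
contact_force: [1.4, -0.5, -0.7]
grip_width: 45.8
finger_force: 0.0
[784.07164058 -83.46327198 234.52391931] [[ 0.80193497 -0.11611555  0.58601833]
 [-0.0995832  -0.99318711 -0.06051895]
 [ 0.58905304 -0.00982532 -0.80803464]] [-0.23205427  0.55804003  1.36943208  0.13630705  0.59241756  1.36961978] [690.89472652 -73.84075913 363.00142682] 6.95
```

```bash
cat >> h.py <<'E'
def d(*P):
    "tool-axis shifts from the present to each world grasp point"
    g,R,o=grasp()
    for p in P: print(p,np.round(R.T@(np.array(p)-g),1))
def st():
    g,R,o=grasp(); y=R[:,1]; print("g",np.round(g,1),"z",np.round(R[:,2],3),"yaw",round(float(np.arctan2(-y[0],y[1])-np.pi)%6.2832,3),"q",np.round(o["joint_positions"],2),"F",np.round(o["contact_force"],1),"w",round(o["grip_width"],1),"t",o["time"])
E
python3 -c "
from h import *
d((560,190,235),(450,254,200),(450,254,100),(484,254,35))"
```

```text
(560, 190, 235) [-206.6 -245.6 -148.2]
(450, 254, 200) [-321.8 -296.  -188.3]
(450, 254, 100) [-380.8 -295.1 -107.5]
(484, 254, 35) [-391.8 -298.4  -35. ]
```

```bash
python3 shift.py '[[90,-35,-41,-25,-0.07],[90,-70,-82,-50,-0.145],[90,-105,-125,-75,-0.145],[90,-140,-166,-100,-0.145],[90,-175,-208,-125,-0.145]]' >/dev/null;  python3 -c "
from h import *
st();d((450,254,180),(460,254,100),(484,254,35))"
```

```text
g [595.3 149.2 234.9] z [ 0.585 -0.058 -0.809] yaw 0.001 q [ 0.21  0.28  1.82 -0.41  0.47  2.06] F [1.3 1.2 0.1] w 89.5 t 7.575
(450, 254, 180) [-145.3 -108.7  -46.7]
(460, 254, 100) [-183.8 -114.5   23.9]
(484, 254, 35) [-202.3 -119.2   90.5]
```

```bash
python3 shift.py '[[90,-45,-34,-15,0],[90,-90,-68,-30,0],[90,-135,-100,-42,0],[90,-145,-109,-47,0]]' >/dev/null;  python3 -c "
from h import *
st();d((460,254,100),(484,254,35))"
```

```text
g [448.2 254.6 179. ] z [ 0.582 -0.057 -0.811] yaw 0.006 q [ 0.58  0.26  2.05 -0.9   0.49  2.86] F [-0.4 -0.5  0.3] w 89.9 t 8.075
(460, 254, 100) [-36.3  -5.1  71. ]
(484, 254, 35) [-54.5  -9.8 137.6]
```

```bash
python3 shift.py '[[90,-15,0,30,0],[90,-30,-4,60,0],[90,-38,-6,80,0]]' >/dev/null;  python3 -c "
from h import *
st();d((484,254,36))"
```

```text
g [475.9 260.  117.6] z [ 0.542 -0.058 -0.838] yaw 0.003 q [ 0.54  0.41  2.03 -1.    0.4   2.96] F [ 0.5  0.5 -1.1] w 90.0 t 8.45
(484, 254, 36) [-37.5   0.1  73.2]
```

```bash
python3 shift.py '[[90,-15,0,30,0],[90,-30,0,58,0],[90,-37,0,73,0]]' >/dev/null;  python3 -c "
from h import *
import cv2
st();d((484,254,36))
c=bot.capture('wrist')['color'];s=bot.capture('scene')['color'][150:250,330:490]
cv2.imwrite('pics/g1.png',np.vstack([c[:,:,::-1],cv2.resize(s,(640,400),interpolation=2)[:,:,::-1]])[:,:][::1] if 0 else np.hstack([cv2.resize(c,(400,250)),cv2.resize(s,(400,250))])[:,:,::-1])"
```

```text
g [497.9 263.7  64.3] z [ 0.491 -0.061 -0.869] yaw 0.003 q [ 0.51  0.53  1.98 -1.    0.36  2.96] F [ 0.1 -0.3 -0.3] w 90.3 t 8.825
(484, 254, 36) [-26.3   7.6  18.3]
```

View pics/g1.png

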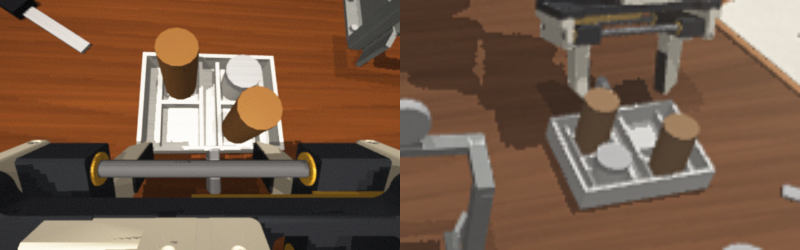

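Wrist view: the blade, at (212,165), lies between the open fingers, at about 140 and 270. Next: ease back, down, then close.

```bash
python3 shift.py '[[90,-22,6,2,0],[90,-32,10,14,0],[90,-32,10,20,0]]' >/dev/null;  python3 -c "
from h import *
st();d((484,254,34))"
```

```text
g [486.6 256.8  47.8] z [ 0.462 -0.063 -0.885] yaw 0.003 q [ 0.5   0.55  2.   -1.    0.33  2.96] F [0.8 0.6 0.1] w 90.1 t 9.3
(484, 254, 34) [-8.8  1.8 11.2]
```

```bash
python3 shift.py '[[90,-12,3,6,0],[90,-14,4,14,0]]' >/dev/null;  python3 -c "
from h import *
st()"; python3 shift.py '[[5,0,0,0,0],[5,0,0,0,0],[5,0,0,0,0],[5,0,0,0,0],[5,0,0,0,0]]'
```

```text
g [484.6 254.5  36.8] z [ 0.447 -0.064 -0.892] yaw 0.003 q [ 0.49  0.57  2.   -1.    0.32  2.96] F [ 0.6 -0.5 -0.9] w 89.9 t 9.55
time: 10.18
tool_pos: [413.8, 264.9, 179.2]
tcp_rot: [3.06, -0.463, 0.039]
contact_force: [-0.2, 0.3, 0.6]
grip_width: 44.4
finger_force: 0.0
```

```bash
python3 shift.py '[[5,0,0,0,0],[5,0,0,0,0],[5,0,0,0,0],[5,0,0,0,0],[5,0,0,0,0]]';  python3 -c "
from h import *
st()"
```

```text
time: 10.8
tool_pos: [413.6, 264.6, 179.2]
tcp_rot: [3.06, -0.462, 0.038]
contact_force: [-3.1, -5.6, 5.4]
grip_width: 10.7
finger_force: 29.8
g [484.8 254.3  37.3] z [ 0.447 -0.064 -0.892] yaw 0.002 q [ 0.49  0.57  2.   -1.    0.32  2.96] F [-3.1 -5.6  5.4] w 10.7 t 10.8
```

```bash
python3 -c "
from h import *
g,R,o=grasp(); print(R)
d((478,200,39),(453,-30,39))"
```

```text
[[ 0.89441726  0.00187152  0.44722955]
 [ 0.03429016 -0.99733463 -0.06440357]
 [ 0.44591698  0.07293924 -0.89209748]]
(478, 200, 39) [-7.2 54.3 -1. ]
(453, -30, 39) [-37.4 283.6   2.6]
```

```bash
python3 shift.py '[[5,-1,6,-1,0],[5,-3,20,-1,0],[5,-6,40,-1,0],[5,-8,60,-1,0],[5,-11,82,-1,0]]'>/dev/null;python3 -c "
from h import *
st()";  python3 shift.py '[[5,-3,22,0,0],[5,-6,44,0,0.03],[5,-9,66,0,0.06],[5,-12,88,0,0.09],[5,-15,110,0,0.12]]';python3 -c "
from h import *
st();d((453,-30,39))"
```

```text
g [477.8 182.1  52.2] z [ 0.431 -0.091 -0.898] yaw 6.274 q [ 0.35  0.49  2.1  -1.    0.28  2.84] F [ 0.5  0.9 -6.5] w 9.7 t 11.425
time: 12.05
tool_pos: [400.1, 121.6, 215.4]
tcp_rot: [3.025, -0.448, -0.099]
contact_force: [0.4, 1.3, -6.4]
grip_width: 9.6
finger_force: 30.0
g [466.4  96.4  73.1] z [ 0.417 -0.158 -0.895] yaw 6.134 q [ 0.19  0.41  2.17 -1.    0.28  2.82] F [ 0.4  1.3 -6.4] w 9.6 t 12.05
(453, -30, 39) [-15.5 122.8  44.9]
```

```bash
python3 -c "
from h import *
import cv2
c=bot.capture('side')['color'][110:290,170:410];s=bot.capture('scene')['color'][150:290,270:457]
cv2.imwrite('pics/g2.png',np.hstack([cv2.resize(c,(400,300),interpolation=2),cv2.resize(s,(400,300),interpolation=2)])[:,:,::-1])
d((480,96,73),(480,80,45),(478,96,40))"
```

```text
(480, 96, 73) [12.4 -2.6  5.8]
(480, 80, 45) [ 1.7 10.1 33.4]
(478, 96, 40) [-3.7 -5.8 34.5]
```

View pics/g2.png

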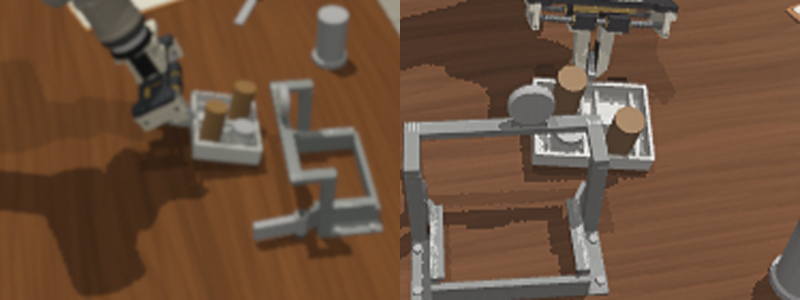

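Both cores are standing and the tray is held with its handle end raised. I'll lower it gently while moving forward a little.

```bash
python3 shift.py '[[5,4,-1,6,0],[5,4,-2,14,0],[5,3,-3,22,0],[5,1,-4,30,0],[5,0,-4,35,0]]'>/dev/null;python3 -c "
from h import *
st();print(np.round(grasp()[1],3).tolist());d((480,60,40),(478,20,40),(476,-30,40))"
```

```text
g [487.  100.6  52.4] z [ 0.4   -0.162 -0.902] yaw 6.134 q [ 0.19  0.48  2.12 -1.    0.28  2.82] F [-4.8 -1.1  1.6] w 10.3 t 12.775
[[0.904, -0.148, 0.4], [-0.089, -0.983, -0.162], [0.417, 0.11, -0.902]]
(480, 60, 40) [-7.9 39.5 14.9]
(478, 20, 40) [-6.1 79.1 20.6]
(476, -30, 40) [ -3.5 128.6  27.8]
```

```bash
python3 shift.py '[[5,-5,3,11,0],[5,-7,16,14,0],[5,-7,32,16,0],[5,-7,48,18,0],[5,-7,62,20,0]]'>/dev/null;python3 -c "
from h import *
st();print(np.round(grasp()[1],3).tolist());d((478,20,40),(476,-30,40))"
```

```text
g [485.5  50.6  53.5] z [ 0.377 -0.201 -0.904] yaw 6.116 q [ 0.09  0.47  2.14 -1.    0.28  2.73] F [ 1.   2.  -5.4] w 9.6 t 13.4
[[0.912, -0.165, 0.377], [-0.093, -0.975, -0.201], [0.401, 0.148, -0.904]]
(478, 20, 40) [-9.4 29.1 15.6]
(476, -30, 40) [-6.5 78.2 24.9]
```

```bash
cat > kin.py <<'E'
import numpy as np
from scipy.optimize import fsolve
S=np.array([[525,0,404.1,.3426,1.5249,1.2754],[585,-40,464.5,.4223,1.2376,1.4822],[824.2,-71.9,429,1.1006,.0387,1.9436],[640.3,-49.1,422.4,.5366,1.1652,1.3795],[846.5,-78.7,390.6,1.149,.0361,1.8453],[863.6,-84.5,357.9,1.189,.0361,1.762],[899.3,-94.3,353.7,1.2048,.0361,1.5075]])
lat=76.4
def row(q):
    a,b,c=q[0],q[0]+q[1],sum(q)
    s,k=np.sin,np.cos
    return np.array([[s(a),s(b),k(b),s(c),0],[k(a),k(b),-s(b),k(c),1]])
A=np.vstack([row(x[3:]) for x in S]); B=np.concatenate([[np.sqrt(x[0]**2+x[1]**2-lat**2),x[2]] for x in S])
P,*_=np.linalg.lstsq(A,B,rcond=None)
if __name__=="__main__":
    print(P,np.abs(A@P-B).max())
    for gx in(450,485,520,550,600):
        for t in(0,.15,.3,.45,.6):
            r=np.sqrt((gx-159*np.sin(t))**2-lat**2); z=36+159*np.cos(t)
            f=lambda q:row([q[0],q[1],np.pi-t-q[0]-q[1]])@P-[r,z]
            q=fsolve(f,[.5,2]); print(gx,t,np.round(q,2),"q5",round(np.pi-t-sum(q),2))
E
python3 kin.py
```

```text
[506.23152848 379.62740731  46.31708534 141.25938887 223.86094722] 0.10124831397354228
450 0 [0.51 1.97] q5 0.66
450 0.15 [0.47 2.09] q5 0.43
450 0.3 [0.45 2.21] q5 0.18
450 0.45 [0.46 2.33] q5 -0.09
450 0.6 [0.51 2.44] q5 -0.41
485 0 [0.55 1.88] q5 0.71
485 0.15 [0.51 2.  ] q5 0.48
485 0.3 [0.48 2.12] q5 0.24
485 0.45 [0.48 2.24] q5 -0.03
485 0.6 [0.52 2.35] q5 -0.33
520 0 [0.6  1.78] q5 0.76
520 0.15 [0.55 1.91] q5 0.54
520 0.3 [0.52 2.03] q5 0.29
520 0.45 [0.51 2.15] q5 0.03
520 0.6 [0.54 2.26] q5 -0.26
550 0 [0.64 1.69] q5 0.81
550 0.15 [0.59 1.82] q5 0.58
550 0.3 [0.55 1.95] q5 0.34
550 0.45 [0.54 2.07] q5 0.08
550 0.6 [0.56 2.18] q5 -0.2
600 0 [0.7  1.54] q5 0.9
600 0.15 [0.65 1.68] q5 0.66
600 0.3 [0.61 1.81] q5 0.42
600 0.45 [0.59 1.93] q5 0.16
600 0.6 [0.6  2.05] q5 -0.11
```

```bash
python3 shift.py '[[5,-3,12,4,0],[5,-5,28,8,-0.01],[5,-7,44,14,-0.02],[5,-8,60,18,-0.03],[5,-8,76,22,-0.04]]'>/dev/null;python3 -c "
from h import *
import cv2
st();print(np.round(grasp()[1],3).tolist());d((478,-30,40))
c=bot.capture('side')['color'][110:290,170:410];s=bot.capture('scene')['color'][150:290,260:447];W=bot.capture('wrist')['color']
cv2.imwrite('pics/g3.png',np.vstack([np.hstack([cv2.resize(c,(400,300),interpolation=2),cv2.resize(s,(400,300),interpolation=2)]),np.hstack([cv2.resize(W,(480,300)),np.zeros((300,320,3),np.uint8)])])[:,:,::-1])"
```

```text
g [482.6  -9.9  57. ] z [ 0.35  -0.246 -0.904] yaw 6.135 q [-0.03  0.45  2.15 -1.    0.28  2.58] F [ 0.2  3.8 -1.7] w 10.1 t 14.025
[[0.925, -0.144, 0.35], [-0.058, -0.968, -0.246], [0.374, 0.207, -0.904]]
(478, -30, 40) [-9.5 16.6 18.7]
```

View pics/g3.png

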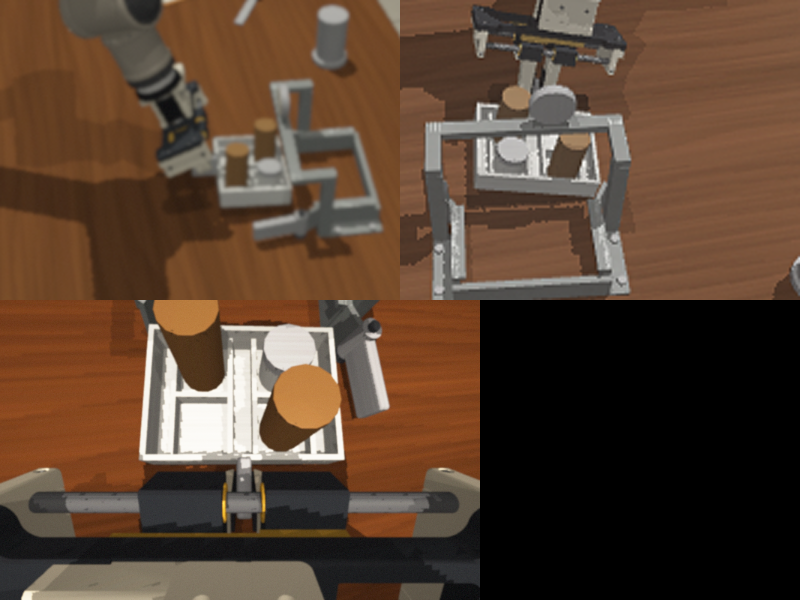

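Cores and tin are upright and the tray is just short of the mouth. The handle is held about 15 mm high because of the wrist limit. I'll release it here, let the tray settle, and measure.

```bash
python3 shift.py '[[12,0,0,0,0],[20,0,0,0,0],[40,0,0,0,0],[40,0,0,0,0]]';python3 -c "
from h import *
import cv2
st()
W=bot.capture('wrist'); np.savez('w.npz',**{k:W[k] for k in('K','R','t')})
cv2.imwrite('pics/w4.png',cv2.resize(W['color'],(800,500),interpolation=2)[:,:,::-1])"
```

```text
time: 14.68
tool_pos: [426.8, 29.9, 200.7]
tcp_rot: [2.916, -0.384, -0.063]
contact_force: [1.2, 0.2, -0.0]
grip_width: 35.6
finger_force: 0.0
g [482.5  -9.2  56.9] z [ 0.35  -0.246 -0.904] yaw 6.135 q [-0.03  0.45  2.15 -1.    0.28  2.58] F [ 1.2  0.2 -0. ] w 35.6 t 14.675
```

View pics/w4.png

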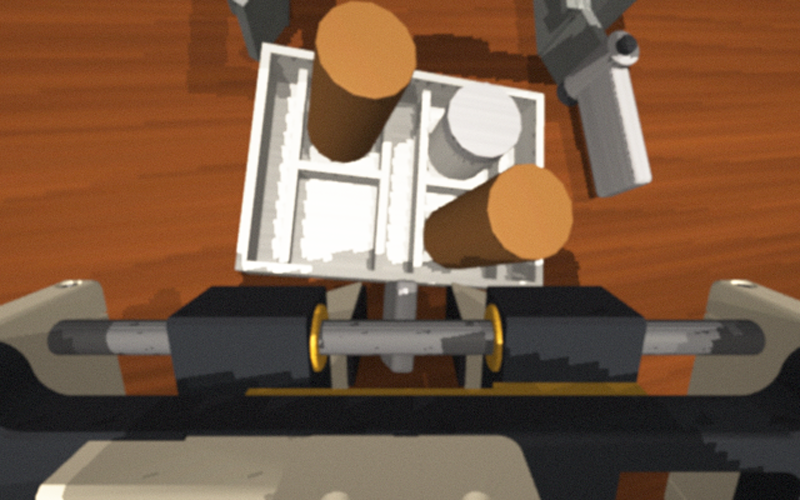

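```bash
python3 -c "
from h import *
C={'w':dict(np.load('w.npz'))}
px=np.array([[263,45],[543,95],[238,270],[543,283]])/1.25
t,r=fit(C,[('w',[[55,75,30],[55,-75,30],[-55,75,30],[-55,-75,30]],px)],[570,-20,-.1]); print(t,r.tolist())
D=[685.37,-59.07,6.1581-2*np.pi]; print('in dock',loc(D,t),t[2]-D[2],'handle',w(t,[[-84,0,35]]),'end',w(t,[[-95,0,35]]))
print(proj(C['w'],w(D,[[-64,-100,44]]+[[-64-75*np.sin(a),-100+75*np.cos(a),44] for a in(1.5,1.6,1.7,1.8)]+[[-62,94,42]]))*1.25)
"
```

```text
[ 5.54778405e+02 -2.72040967e+01 -1.97120685e-01] [[-0.2, -1.2], [0.3, -2.2], [-0.4, 0.5], [1.0, 4.6]]
in dock [-133.54685675   15.32441019] -0.07203537829433362 handle [[472.40510307 -10.75298302  35.        ]] end [[461.61812307  -8.59867052  35.        ]]
[[614.72715306  50.7221409 ]
 [619.21024374 181.46167192]
 [631.4118807  182.31740746]
 [643.24815251 181.79662333]
 [654.59674174 179.93820249]
 [240.75965178   1.09205508]]
```

```bash
python3 shift.py '[[40,-10,2,8,0],[40,-16,3,20,0],[40,-18,3,28,0]]'>/dev/null;python3 -c "
from h import *
st();d((478,-12,38))"
```

```text
g [484.  -13.3  40.8] z [ 0.324 -0.248 -0.913] yaw 6.133 q [-0.04  0.5   2.14 -1.    0.28  2.58] F [-0.1 -0.5  0.3] w 39.7 t 15.1
(478, -12, 38) [-6.6 -1.   0.3]
```

```bash
python3 shift.py '[[5,0,0,0,0],[5,0,0,0,0],[5,0,0,0,0],[5,0,0,0,0],[5,0,0,0,0]]'>/dev/null;python3 -c "
from h import *
st();d((490,-36,41))"
```

```text
g [483.8 -13.   41.3] z [ 0.325 -0.247 -0.913] yaw 6.133 q [-0.04  0.49  2.14 -1.    0.28  2.58] F [ 0.2  0.1 -2.2] w 12.9 t 15.725
(490, -36, 41) [ 7.2 21.3  8. ]
```

```bash
python3 shift.py '[[5,1,4,2,0],[5,3,10,4,-0.01],[5,5,16,6,-0.02],[5,7,22,8,-0.03],[5,7,22,8,-0.03]]'>/dev/null;python3 -c "
from h import *
import cv2
st()
W=bot.capture('wrist'); np.savez('w.npz',**{k:W[k] for k in('K','R','t')})
cv2.imwrite('pics/w5.png',cv2.resize(W['color'],(800,500),interpolation=2)[:,:,::-1])"
```

```text
g [491.3 -35.   44.1] z [ 0.317 -0.253 -0.914] yaw 6.16 q [-0.09  0.49  2.12 -0.92  0.28  2.43] F [-1.5 -0.1 -1.9] w 12.5 t 16.35
```

View pics/w5.png

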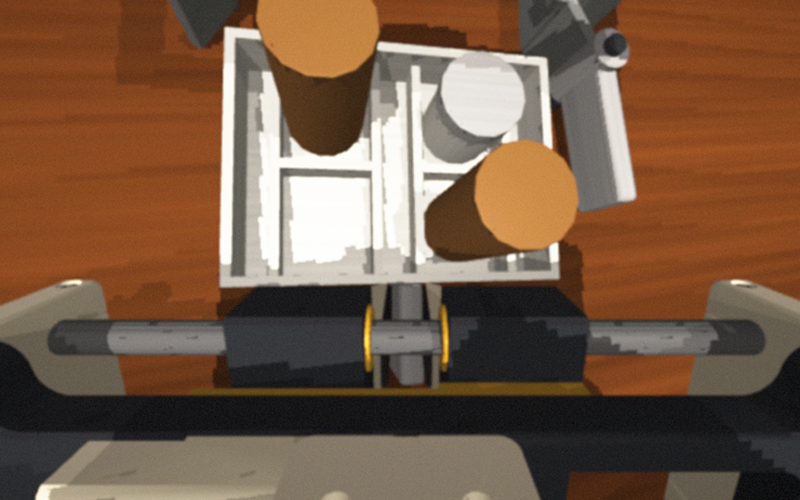

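The tray is square in view with the cores standing, and its corners are at (225,28), (548,58), (222,285) and (558,277). The latch tip is at about (606,204).

```bash
python3 -c "
from h import *
C={'w':dict(np.load('w.npz'))}
px=np.array([[225,28],[548,58],[222,285],[558,277]])/1.25
t,r=fit(C,[('w',[[55,75,30],[55,-75,30],[-55,75,30],[-55,-75,30]],px)],[570,-20,-.1]); print(t,r.tolist())
D=[685.37,-59.07,6.1581-2*np.pi]; print('in dock',loc(D,t),t[2]-D[2],'handle',w(t,[[-84,0,35]]),'end',w(t,[[-95,0,35]]))
print(proj(C['w'],w(D,[[-64,-100,44]]+[[-64-75*np.sin(a),-100+75*np.cos(a),44] for a in(1.5,1.6,1.7,1.8)]+[[-62,94,42]]))*1.25)
"
```

```text
[ 5.63584585e+02 -4.53438964e+01 -9.22009488e-02] [[0.8, -1.4], [-5.9, 3.3], [1.0, 0.9], [-3.0, -1.0]]
in dock [-122.54636889   -1.57501025] 0.03288435833080308 handle [[479.94137494 -37.60998526  35.        ]] end [[468.98809741 -36.59721118  35.        ]]
[[602.36803104  50.7661877 ]
 [600.07173168 198.85194305]
 [613.53552031 199.97465972]
 [626.63293091 199.54722339]
 [639.23348339 197.61798107]
 [166.80664293 -21.33481877]]
```

```bash
python3 -c "
from h import *
g,R,o=grasp(); u=np.array([.9922,-.1245,0])
for k in(40,80):print(np.round(R.T@(u*k+[0,0,-2]),1))"
```

```text
[36.9 -0.4 15.7]
[74.4 -0.4 29.5]
```

```bash
python3 shift.py '[[5,6,0,3,0],[5,15,0,7,0.01],[5,24,0,11,0.02],[5,33,0,14,0.03],[5,37,0,16,0.03]]'|grep force;python3 -c "
from h import *
st()
g,R,o=grasp(); u=np.array([.9922,-.1245,0]); print(loc([685.37,-59.07,-.1251],g))
for k in(40,):print(np.round(R.T@(u*k+[0,0,-1]),1))"
```

```text
contact_force: [-4.7, -0.7, -2.1]
finger_force: 29.6
g [532.4 -40.2  42.4] z [ 0.319 -0.253 -0.914] yaw 6.131 q [-0.09  0.54  2.01 -0.78  0.32  2.3 ] F [-4.7 -0.7 -2.1] w 12.9 t 17.025
[-154.15534362   -0.39979469]
[37.1 -1.3 14.8]
```

```bash
python3 shift.py '[[5,6,0,2,0],[5,15,0,6,0],[5,24,-1,10,0],[5,33,-1,13,0],[5,41,-1,16,0]]'|grep force;python3 -c "
from h import *
st()
g,R,o=grasp(); u=np.array([.9922,-.1245,0]); print(loc([685.37,-59.07,-.1251],g),np.round(R,3).tolist())"
```

```text
contact_force: [-4.8, -0.0, -1.2]
finger_force: 30.1
g [575.9 -46.   41.7] z [ 0.319 -0.252 -0.914] yaw 6.131 q [-0.1   0.59  1.9  -0.65  0.37  2.17] F [-4.8 -0.  -1.2] w 13.3 t 17.65
[-110.21615903   -0.64734961] [[0.936, -0.148, 0.319], [-0.067, -0.965, -0.252], [0.345, 0.215, -0.914]]
```

```bash
cat > ik.py <<'E'
from kin import *
def ik(g,z):
    "wrist q1..q5 for world grasp point g and tool direction z"
    z=np.array(z)/np.linalg.norm(z); w=np.array(g)-(159+P[3])*z
    rr=np.hypot(w[0],w[1]); r=np.sqrt(rr**2-lat**2); q1=np.arctan2(w[1],w[0])-np.arcsin(lat/rr)
    L2=np.hypot(P[1],P[2]); be=np.arctan2(P[2],P[1]); h=w[2]-P[4]; D=np.hypot(r,h)
    k=np.arccos(np.clip((D**2-P[0]**2-L2**2)/(2*P[0]*L2),-1,1)); q3=k-be
    q2=np.arctan2(r,h)-np.arctan2(L2*np.sin(k),P[0]+L2*np.cos(k)); b=q2+q3
    e=np.array([np.cos(q1),np.sin(q1),0]); m=np.array([-np.sin(q1),np.cos(q1),0]); k3=np.array([0,0,1])
    f=np.sin(b)*e+np.cos(b)*k3; n=np.cos(b)*e-np.sin(b)*k3
    q5=np.arccos(f@z); q4=np.arctan2(z@m,z@n); q3=q3+0
    return np.round([q1,q2,q3,q4,q5],2)
if __name__=="__main__":
    print(ik([575.9,-46,41.7],[.319,-.252,-.914]),"vs",[-.1,.59,1.9,-.65,.37])
    u=np.array([.9922,-.1245,0]); v=np.array([.1245,.9922,0]); O=np.array([685.4,-59.1,0])
    for F in(.45,.55,.6):
        for L in(.2,.3,.4):
            z=F*u+L*v; z[2]=-np.sqrt(1-z@z)
            for n,t in(("push",(-115,0,25)),("push home",(-105,0,25)),("latch out",(-140,-120,20)),("latch mid",(-125,-60,20)),("latch shut",(-80,-40,18))):
                g=O+t[0]*u+t[1]*v+[0,0,t[2]]-19*z; q=ik(g,z)
                print(F,L,n,q,"" if q[4]>.3 else "BAD")
E
python3 ik.py
```

```text
[-0.1   0.59  1.9  -0.66  0.37] vs [-0.1, 0.59, 1.9, -0.65, 0.37]
0.45 0.2 push [-0.39  0.56  2.04  1.21  0.34] 
0.45 0.2 push home [-0.38  0.57  2.02  1.17  0.34] 
0.45 0.2 latch out [-0.67  0.57  2.04  1.12  0.47] 
0.45 0.2 latch mid [-0.53  0.57  2.05  1.19  0.4 ] 
0.45 0.2 latch shut [-0.45  0.61  1.94  1.07  0.39] 
0.45 0.3 push [-0.46  0.58  2.04  1.27  0.47] 
0.45 0.3 push home [-0.45  0.59  2.01  1.24  0.47] 
0.45 0.3 latch out [-0.73  0.61  2.01  1.11  0.6 ] 
0.45 0.3 latch mid [-0.6   0.6   2.03  1.2   0.53] 
0.45 0.3 latch shut [-0.52  0.64  1.93  1.14  0.52] 
0.45 0.4 push [-0.53  0.62  2.03  1.29  0.6 ] 
0.45 0.4 push home [-0.52  0.63  2.    1.28  0.6 ] 
0.45 0.4 latch out [-0.79  0.65  1.97  1.1   0.73] 
0.45 0.4 latch mid [-0.66  0.64  2.01  1.2   0.66] 
0.45 0.4 latch shut [-0.58  0.67  1.91  1.18  0.65] 
0.55 0.2 push [-0.41  0.58  2.14  1.83  0.37] 
0.55 0.2 push home [-0.4   0.58  2.11  1.79  0.36] 
0.55 0.2 latch out [-0.72  0.59  2.13  1.53  0.49] 
0.55 0.2 latch mid [-0.56  0.59  2.14  1.69  0.43] 
0.55 0.2 latch shut [-0.48  0.62  2.03  1.62  0.39] 
0.55 0.3 p
[... 553 characters left out ...]
.2 push home [-0.42  0.6   2.16  2.05  0.42] 
0.6 0.2 latch out [-0.74  0.61  2.17  1.72  0.54] 
0.6 0.2 latch mid [-0.58  0.61  2.18  1.91  0.49] 
0.6 0.2 latch shut [-0.49  0.64  2.08  1.88  0.43] 
0.6 0.3 push [-0.5   0.62  2.18  1.9   0.56] 
0.6 0.3 push home [-0.49  0.63  2.15  1.88  0.55] 
0.6 0.3 latch out [-0.8   0.65  2.13  1.57  0.66] 
0.6 0.3 latch mid [-0.66  0.64  2.16  1.74  0.61] 
0.6 0.3 latch shut [-0.56  0.67  2.06  1.73  0.56] 
0.6 0.4 push [-0.58  0.67  2.16  1.78  0.69] 
0.6 0.4 push home [-0.57  0.67  2.13  1.77  0.68] 
0.6 0.4 latch out [-0.86  0.69  2.09  1.46  0.78] 
0.6 0.4 latch mid [-0.72  0.69  2.13  1.62  0.73] 
0.6 0.4 latch shut [-0.63  0.71  2.04  1.64  0.7 ]
```

```bash
python3 shift.py '[[90,0,0,0,0],[90,0,0,0,0],[90,0,0,0,0],[90,0,0,0,0],[90,0,0,0,0]]'|grep force; python3 shift.py '[[90,0,0,-15,0],[90,0,0,-40,0],[90,0,0,-70,0]]'>/dev/null; python3 -c "
from h import *
st();d((520,20,290),(440,300,300),(400,600,320))"
```

```text
contact_force: [0.8, -0.3, -0.2]
finger_force: 0.0
g [552.3 -27.8 106.7] z [ 0.318 -0.252 -0.914] yaw 6.131 q [-0.06  0.44  1.91 -0.51  0.49  2.04] F [0.9 0.  0.3] w 87.5 t 18.65
(520, 20, 290) [  29.6   -2.  -189.9]
(440, 300, 300) [ -60.5 -258.3 -295. ]
(400, 600, 320) [-111.1 -537.8 -401.6]
```

```bash
python3 shift.py '[[0,8,0,-50,0],[0,15,0,-100,0],[0,23,-1,-150,0],[0,29,-2,-190,0]]'>/dev/null;python3 shift.py '[[0,-18,-50,-22,0],[0,-36,-100,-42,0],[0,-54,-155,-64,0],[0,-72,-210,-84,0],[0,-90,-255,-105,0]]'>/dev/null; python3 -c "
from h import *
st();d((400,600,320),(440,704,320))"
```

```text
g [438.3 300.6 299.5] z [ 0.318 -0.251 -0.914] yaw 6.133 q [ 0.68  0.29  1.52 -0.43  1.26  2.48] F [ 1.   0.3 -0. ] w 4.4 t 19.775
(400, 600, 320) [ -48.4 -279.2 -106. ]
(440, 704, 320) [ -17.7 -385.5 -119.4]
```

```bash
python3 shift.py '[[0,-3,-55,-16,-0.1],[0,-6,-110,-33,-0.2],[0,-9,-170,-50,-0.3],[0,-11,-230,-68,-0.3],[0,-14,-285,-86,-0.3]]'>/dev/null; python3 -c "
from h import *
st();g,R,o=grasp();print(o['tool_pos'],np.round(R.T@(60*np.array([np.cos(1.01),np.sin(1.01),0])),1))"
```

```text
g [440.4 598.  312.3] z [ 0.318 -0.251 -0.914] yaw 0.145 q [ 1.    0.82  0.58 -0.42  1.76  2.3 ] F [0.9 1.2 0.8] w 0.4 t 20.4
[389.85029987 637.82101834 457.73256046] [ 41.3 -43.5  -2.6]
```

```bash
for i in 1 2 3 4 5 6; do python3 shift.py '[[0,41,-43,-2,0]]' >/dev/null; done; python3 -c "
from h import *
st();g,R,o=grasp();print(o['tool_pos'],np.round(R.T@(60*np.array([np.cos(1.01),np.sin(1.01),0])),1)); z=R[:,2];print('F',z@[.992,-.1245,0],'L',z@[.1245,.992,0])"
```

```text
g [520.8 704.2 251.4] z [ 0.421 -0.116 -0.9  ] yaw 0.185 q [ 0.99  1.16  0.04 -0.44  1.78  2.2 ] F [ 0.8  0.2 -0.2] w 0.1 t 21.15
[453.86040311 722.68711539 394.46098281] [ 41.  -43.1   7.5]
F 0.4321096812131227 L -0.06302705048664364
```

```bash
for i in 1 2 3 4 5 6 7; do python3 shift.py '[[0,40,-44,6,0]]' >/dev/null; done; python3 -c "
from h import *
st();g,R,o=grasp();print(o['tool_pos']); z=R[:,2];print('F',z@[.992,-.1245,0],'L',z@[.1245,.992,0])"
```

```text
g [564.1 792.9 207.2] z [ 0.547  0.113 -0.829] yaw 0.274 q [ 1.    1.24  0.04 -0.41  1.44  2.24] F [0.4 0.8 0.3] w 0.2 t 22.025
[477.11342967 774.91772179 339.10920461]
F 0.5288091508336652 L 0.18021582553798163
```

```bash
python3 shift.py '[[0,40,-44,6,0]]' >/dev/null; python3 shift.py '[[0,-20,30,-30,0.1],[0,-50,60,-60,0.2],[0,-80,90,-70,0.3],[0,-100,130,-80,0.4],[0,-120,170,-80,0.4]]'>/dev/null;  cat >> h.py <<'E'
from ik import ik
u=np.array([.9922,-.1245,0]); v=np.array([.1245,.9922,0]); O=np.array([685.4,-59.1,0])
def lean():
    g,R,o=grasp(); x,y,z=R.T; print("F %.3f L %.3f turn to square %.3f"%(z@u,z@v,np.arctan2(y@u,x@u)), "tip in dock",np.round([(g+19*z-O)@u,(g+19*z-O)@v,(g+19*z)[2]],1))
def tip(*T):
    "tool-axis shifts to bring the fingertip centre to dock points, with the IK there"
    g,R,o=grasp()
    for t in T:
        p=O+t[0]*u+t[1]*v+[0,0,t[2]]-19*R[:,2]; print(t,np.round(R.T@(p-g),1),ik(p,R[:,2]))
E
python3 -c "
from h import *
st();lean();tip((-200,300,250),(-200,100,150),(-180,0,90),(-175,0,28),(-140,0,28),(-104,0,28))"
```

```text
g [474.2 598.8 211.5] z [ 0.563  0.148 -0.813] yaw 6.242 q [ 0.95  0.62  1.33 -0.56  0.78  2.94] F [1.8 0.2 0.7] w 0.5 t 22.775
F 0.540 L 0.216 turn to square 0.097 tip in dock [-281.2  630.6  196.1]
(-200, 300, 250) [112.1 318.  -71.6] [ 0.37  0.16  1.88 -0.14  0.49]
(-200, 100, 150) [ 66.6 533.6 -33.6] [-0.18  0.18  2.23  1.01  0.3 ]
(-180, 0, 90) [ 55.2 645.1   4.4] [-0.48  0.35  2.25  1.45  0.4 ]
(-175, 0, 28) [ 25.6 658.2  57.5] [-0.47  0.53  2.28  1.93  0.43]
(-140, 0, 28) [ 54.9 661.1  76.4] [-0.44  0.55  2.19  1.82  0.4 ]
(-104, 0, 28) [ 85.1 664.   95.9] [-0.41  0.58  2.1   1.69  0.37]
```

```bash
python3 shift.py '[[0,20,55,-13,0],[0,38,110,-26,0],[0,57,165,-38,0],[0,76,220,-50,0],[0,95,272,-62,0]]'>/dev/null; python3 -c "
from h import *
st();lean();tip((-200,180,250),(-180,80,250),(-180,0,200),(-180,0,150),(-185,0,90),(-180,0,28),(-150,0,28))"
```

```text
g [507.9 309.4 257.8] z [ 0.563  0.146 -0.813] yaw 6.242 q [ 0.49  0.22  1.83 -0.28  0.5   2.37] F [-0.   0.5  0.5] w 0.2 t 23.4
F 0.541 L 0.215 turn to square 0.097 tip in dock [-211.7  347.7  242.3]
(-200, 180, 250) [ 21.3 163.  -35.9] [0.06 0.04 2.02 0.24 0.48]
(-180, 80, 250) [ 42.4 262.2 -46.5] [-0.24  0.03  2.03  0.53  0.58]
(-180, 0, 200) [ 18.6 350.4 -23.1] [-0.48  0.11  2.11  0.79  0.58]
(-180, 0, 150) [ -8.6 360.6  17.6] [-0.48  0.21  2.19  1.02  0.47]
(-185, 0, 90) [-45.5 372.4  63.7] [-0.48  0.34  2.27  1.47  0.4 ]
(-180, 0, 28) [-75.2 385.4 116.8] [-0.48  0.52  2.3   1.95  0.43]
(-150, 0, 28) [-50.  387.8 133.1] [-0.45  0.54  2.22  1.86  0.4 ]
```

```bash
python3 shift.py '[[0,8,50,-11,0],[0,16,100,-22,0],[0,24,150,-33,0],[0,30,200,-38,0.05],[0,35,250,-42,0.097]]'>/dev/null; python3 -c "
from h import *
st();lean();tip((-180,0,200),(-182,0,90),(-178,0,28))"
```

```text
g [503.2  54.4 260.5] z [ 0.565  0.146 -0.812] yaw 6.158 q [-0.2   0.03  2.05  0.51  0.55  1.2 ] F [ 1.5 -0.1 -0.8] w 0.6 t 24.025
F 0.543 L 0.215 turn to square -0.000 tip in dock [-184.6   94.   245.1]
(-180, 0, 200) [ -6.7 102.4  18.9] [-0.48  0.11  2.12  0.8   0.58]
(-182, 0, 90) [-66.1 130.6 107.1] [-0.48  0.35  2.26  1.47  0.4 ]
(-178, 0, 28) [-95.2 146.5 159.6] [-0.48  0.52  2.29  1.95  0.43]
```

```bash
python3 shift.py '[[0,-6,50,10,0],[0,-8,102,20,0],[0,-35,115,60,0],[0,-66,130,105,0],[0,-80,138,132,0]]'>/dev/null; python3 -c "
from h import *
st();lean();tip((-178,0,30),(-145,0,30),(-120,0,30),(-106,0,30))"
```

```text
g [498.3 -35.9  98.2] z [ 0.571  0.155 -0.806] yaw 6.166 q [-0.47  0.38  2.26  1.55  0.41 -0.15] F [1.  0.7 0.7] w -0.0 t 24.65
F 0.547 L 0.225 turn to square 0.009 tip in dock [-178.1    4.    82.9]
(-178, 0, 30) [-27.3  17.9  41.8] [-0.49  0.52  2.3   1.94  0.45]
(-145, 0, 30) [ 0.3 18.1 59.9] [-0.45  0.55  2.21  1.84  0.42]
(-120, 0, 30) [21.2 18.3 73.6] [-0.43  0.56  2.14  1.76  0.4 ]
(-106, 0, 30) [32.9 18.4 81.2] [-0.42  0.58  2.11  1.71  0.39]
```

```bash
python3 shift.py '[[0,-14,9,22,0],[0,-27,18,42,0],[0,-15,18,50,0],[0,0,18,60,0],[0,6,18,64,0]]'; python3 shift.py '[[0,6,0,4,0],[0,13,0,8,0]]'|grep force; python3 -c "
from h import *
st();lean();tip((-120,0,30),(-110,0,30),(-106,0,30))"
```

```text
time: 25.28
tool_pos: [447.2, -68.9, 173.9]
tcp_rot: [-2.825, -0.557, -0.287]
contact_force: [-9.7, 0.8, 6.8]
grip_width: 0.3
finger_force: 5.0
contact_force: [-5.7, 1.3, 1.5]
finger_force: 3.6
g [551.3 -45.3  45.6] z [ 0.568  0.157 -0.808] yaw 6.167 q [-0.43  0.56  2.15  1.76  0.4  -0.34] F [-5.7  1.3  1.5] w 0.3 t 25.525
F 0.544 L 0.227 turn to square 0.010 tip in dock [-124.5    1.3   30.2]
(-120, 0, 30) [3.8 1.4 2.3] [-0.43  0.56  2.14  1.74  0.4 ]
(-110, 0, 30) [12.2  1.5  7.8] [-0.43  0.57  2.12  1.71  0.39]
(-106, 0, 30) [15.6  1.5  9.9] [-0.42  0.58  2.1   1.69  0.39]
```

Pushing with about 6 N; carry on to home.

```bash
python3 shift.py '[[0,4,0,3,0],[0,8,1,5,0],[0,12,1,8,0],[0,15,1,10,0]]'|grep force; python3 -c "
from h import *
st();lean()"; python3 shift.py '[[0,2,0,1,0],[0,2,0,1,0]]'|grep contact;python3 -c "
from h import *
st();lean()"
```

```text
contact_force: [-8.4, 0.0, 5.6]
finger_force: 4.8
g [569.1 -48.3  45.3] z [ 0.568  0.157 -0.808] yaw 6.167 q [-0.42  0.58  2.1   1.69  0.39 -0.26] F [-8.4  0.   5.6] w 0.5 t 26.025
F 0.544 L 0.227 turn to square 0.010 tip in dock [-106.4    0.6   30. ]
contact_force: [-4.4, 1.4, 2.0]
g [571.5 -48.8  45.5] z [ 0.569  0.157 -0.807] yaw 6.167 q [-0.42  0.58  2.1   1.69  0.39 -0.25] F [-4.4  1.4  2. ] w 0.2 t 26.275
F 0.545 L 0.227 turn to square 0.010 tip in dock [-103.9    0.4   30.2]
```

```bash
for i in 1 2 3; do python3 shift.py '[[0,1.7,0,1,0],[0,1.7,0,1,0]]'|grep contact; done; python3 -c "
from h import *
st();lean()"
```

```text
contact_force: [-12.0, 0.3, 6.6]
contact_force: [-21.7, 1.5, 13.5]
contact_force: [-30.7, 1.1, 19.7]
g [573.5 -48.   45. ] z [ 0.564  0.159 -0.81 ] yaw 6.167 q [-0.42  0.58  2.09  1.66  0.38 -0.22] F [-30.7   1.1  19.7] w 0.3 t 27.025
F 0.540 L 0.228 turn to square 0.010 tip in dock [-102.1    1.5   29.6]
```

Home stop felt: force climbs at a tip position of about -103, where I expected it. Retreat, then go round to the outside of the latch.

```bash
python3 shift.py '[[0,-6,0,-5,0],[0,-25,0,-18,0],[0,-25,0,-50,0],[0,-25,0,-90,0]]'|grep contact; python3 -c "
from h import *
st();lean();tip((-165,-75,110),(-150,-150,100),(-142,-148,50),(-135,-146,22))"
```

```text
contact_force: [0.6, 0.0, 1.8]
g [506.2 -58.1 105.7] z [ 0.569  0.157 -0.807] yaw 6.166 q [-0.52  0.37  2.22  1.4   0.44 -0.03] F [0.6 0.  1.8] w 0.4 t 27.525
F 0.545 L 0.227 turn to square 0.009 tip in dock [-167.6  -17.    90.4]
(-165, -75, 110) [ 20.6  50.7 -27.6] [-0.67  0.35  2.16  1.17  0.54]
(-150, -150, 100) [ 38.3 125.8 -28.3] [-0.8   0.42  2.05  1.08  0.63]
(-142, -148, 50) [ 18.3 137.2  16.9] [-0.79  0.54  2.07  1.27  0.57]
(-135, -146, 22) [  9.2 142.7  43.7] [-0.77  0.61  2.07  1.38  0.55]
```

```bash
python3 shift.py '[[0,21,50,-28,0],[0,30,90,-28,0],[0,38,128,-28,0],[0,18,138,17,0],[0,9,143,44,0]]'|grep contact; python3 -c "
from h import *
import cv2
st();lean()
P=[]
for a in(1.5,1.3,1.1,.9,.7,.5,.3,.15,.05,0,-.05):
    d=np.array([-np.sin(a),np.cos(a)]);n=np.array([-np.cos(a),-np.sin(a)]);h=19*abs(np.sin(a))+8.5*abs(np.cos(a))
    c=np.array([-64,-100])+48*d+(6+h)*n; P.append((round(c[0],1),round(c[1],1),22))
tip(*P)
W=bot.capture('wrist')['color'];s=bot.capture('scene')['color'][170:300,250:400]
cv2.imwrite('pics/w6.png',np.hstack([cv2.resize(W,(480,300)),cv2.resize(s,(320,300),interpolation=2)])[:,:,::-1])"
```

```text
contact_force: [0.5, 0.8, -0.3]
g [ 522.9 -191.1   35.3] z [ 0.57   0.155 -0.807] yaw 6.165 q [-0.77  0.61  2.07  1.39  0.54 -0.27] F [ 0.5  0.8 -0.3] w 1.0 t 28.15
F 0.546 L 0.225 turn to square 0.007 tip in dock [-134.4 -146.9   20. ]
(np.float64(-113.7), np.float64(-122.1), 22) [ 14.9 -24.3  15.3] [-0.7   0.61  2.05  1.42  0.51]
(np.float64(-117.4), np.float64(-112.8), 22) [ 10.5 -33.3  15.4] [-0.68  0.61  2.07  1.45  0.51]
(np.float64(-118.9), np.float64(-102.1), 22) [  7.8 -43.7  16.9] [-0.66  0.6   2.08  1.48  0.5 ]
(np.float64(-117.9), np.float64(-90.7), 22) [  7.  -54.6  20.1] [-0.64  0.6   2.09  1.51  0.48]
(np.float64(-113.8), np.float64(-79.2), 22) [  8.9 -65.7  24.9] [-0.61  0.6   2.09  1.54  0.47]
(np.float64(-106.8), np.float64(-68.7), 22) [ 13.3 -75.8  31.1] [-0.58  0.6   2.08  1.55  0.46]
(np.float64(-97.0), np.float64(-60.0), 22) [ 20.3 -84.1  38.4] [-0.55  0.61  2.06  1.55  0.45]
(np.float64(-88.2), np.float64(-55.1), 22) [ 27.  -88.8  44.3] [-0.53  0.62  2.04  1.54  0.44]
(np.float64(-81.8), np.float64(-52.8), 22) [ 32.  -91.   48.3] [-0.52  0.62  2.02  1.52  0.43]
(np.float64(-78.5), np.float64(-52.0), 22) [ 34.7 -91.7  50.3] [-0.52  0.62  2.01  1.51  0.43]
(np.float64(-77.0), np.float64(-51.3), 22) [ 35.8 -92.4  51.2] [-0.51  0.63  2.01  1.51  0.43]
```

View pics/w6.png

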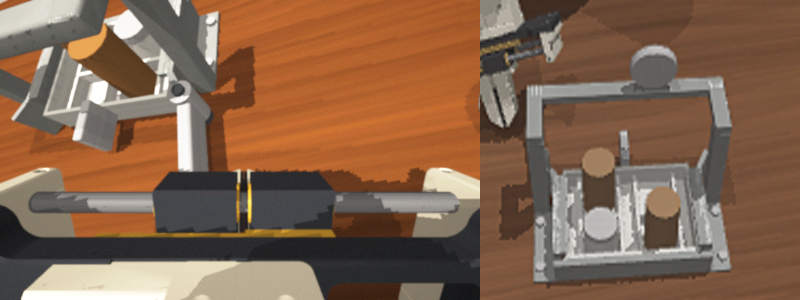

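Last picture: the tray is home against the rear stop, with cores and tin upright. The latch bar, at (192,130) in the wrist view, stands open, and the fingers are outside it. Now sweep it shut.

```bash
python3 shift.py '[[0,13,-12,15,0],[0,13,-22,15,0],[0,10,-33,15,0],[0,8,-44,17,0],[0,7,-55,20,0]]'|grep contact; python3 -c "
from h import *
st();lean();tip((-113.8,-79.2,22),(-106.8,-68.7,22),(-97,-60,22),(-88,-55,22),(-82,-53,22),(-78.5,-52,22))"
```

```text
contact_force: [-0.5, -3.1, 0.4]
g [ 546.5 -136.2   39.1] z [ 0.57   0.155 -0.807] yaw 6.165 q [-0.64  0.6   2.09  1.51  0.48 -0.26] F [-0.5 -3.1  0.4] w 0.4 t 28.875
F 0.546 L 0.225 turn to square 0.008 tip in dock [-117.9  -89.5   23.8]
(-113.8, -79.2, 22) [ 1.  -9.5  6. ] [-0.61  0.6   2.09  1.54  0.47]
(-106.8, -68.7, 22) [  5.4 -19.6  12.2] [-0.58  0.6   2.08  1.55  0.46]
(-97, -60, 22) [ 12.4 -27.9  19.5] [-0.55  0.61  2.06  1.55  0.45]
(-88, -55, 22) [ 19.3 -32.7  25.5] [-0.53  0.62  2.04  1.54  0.44]
(-82, -53, 22) [ 24.  -34.5  29.2] [-0.52  0.62  2.02  1.52  0.43]
(-78.5, -52, 22) [ 26.8 -35.5  31.4] [-0.52  0.62  2.01  1.52  0.43]
```

Contact at about 3 N and the latch is turning. Continue.

```bash
python3 shift.py '[[0,1,-10,6,0],[0,5,-20,12,0],[0,12,-28,19,0],[0,19,-33,25,0],[0,23,-34,28,0]]'|grep contact; python3 -c "
from h import *
st();lean();tip((-78.5,-52,22),(-76,-52,22),(-74,-52,22))"
```

```text
contact_force: [-2.6, -1.0, -1.3]
g [ 585.3 -104.1   36.6] z [ 0.568  0.158 -0.807] yaw 6.167 q [-0.52  0.62  2.02  1.52  0.43 -0.16] F [-2.6 -1.  -1.3] w 0.5 t 29.5
F 0.544 L 0.227 turn to square 0.010 tip in dock [-83.4 -52.8  21.3]
(-78.5, -52, 22) [ 4.4 -0.9  2.3] [-0.52  0.63  2.01  1.51  0.43]
(-76, -52, 22) [ 6.5 -0.9  3.6] [-0.52  0.63  2.    1.5   0.43]
(-74, -52, 22) [ 8.2 -0.9  4.7] [-0.51  0.63  2.    1.49  0.43]
```

```bash
python3 shift.py '[[0,2,0,1,0],[0,4,-1,2,0]]'|grep contact; for i in 1 2 3; do python3 shift.py '[[0,1.7,0,1,0],[0,1.7,0,1,0]]'|grep contact; done;  python3 -c "
from h import *
st();lean()"
```

```text
contact_force: [-2.8, -0.1, -1.8]
contact_force: [-9.2, 2.1, 0.7]
contact_force: [-19.5, 1.0, 6.6]
contact_force: [-30.3, 0.6, 14.7]
g [ 590.8 -104.3   36.5] z [ 0.564  0.158 -0.811] yaw 6.165 q [-0.52  0.63  2.    1.48  0.43 -0.12] F [-30.3   0.6  14.7] w 0.6 t 30.5
F 0.540 L 0.227 turn to square 0.007 tip in dock [-78.  -52.3  21.1]
```

```bash
python3 shift.py '[[0,-8,0,-5,0],[0,-30,0,-20,0],[0,-50,0,-40,0],[0,-50,0,-90,0],[0,-60,0,-140,0]]'; python3 shift.py '[[0,-10,0,-40,0],[0,-20,0,-80,0],[0,-20,0,-80,0],[0,-20,0,-80,0]]'|grep contact; python3 -c "
from h import *
import cv2
st();lean()
D=[685.37,-59.07,-.1251]
C=cams(); s=C['side']
for a in(0,.1,.3,.6,1.,1.6):
    p=proj(s,w(D,[[-64-r*np.sin(a),-100+r*np.cos(a),44] for r in(35,50,65)])); print(a,[s['color'][int(y+.5),int(x+.5)].tolist() for x,y in p])
"
```

```text
time: 31.12
tool_pos: [376.0, -138.6, 249.1]
tcp_rot: [-2.825, -0.557, -0.289]
contact_force: [0.5, -0.2, 1.1]
grip_width: 0.5
finger_force: 0.0
contact_force: [-0.8, 0.4, -0.8]
g [ 405.5 -121.3  173.8] z [ 0.57   0.155 -0.807] yaw 6.165 q [-0.89  0.11  2.29  0.97  0.71  0.13] F [-0.8  0.4 -0.8] w 0.1 t 31.625
F 0.547 L 0.225 turn to square 0.008 tip in dock [-259.6  -92.3  158.5]
0 [[113, 112, 109], [113, 112, 108], [89, 89, 85]]
0.1 [[115, 113, 111], [117, 117, 114], [107, 106, 102]]
0.3 [[112, 111, 108], [76, 64, 56], [84, 62, 47]]
0.6 [[101, 64, 35], [96, 60, 31], [104, 65, 36]]
1.0 [[109, 69, 39], [121, 76, 41], [114, 72, 40]]
1.6 [[119, 77, 41], [115, 72, 40], [119, 76, 41]]
```

```bash
python3 -c "
from plant import bot
print(bot.close_job())"
```

```text
the job is handed in; nothing more can be done
None
```

I slid the tray home in the dock, swung the latch shut, moved the hand clear and handed the job in at about 32 s, but the hand-in gave no verdict. A rising force at the expected position showed the tray at its stop and the latch shut. The cores and tin were upright in the last picture, taken just before latching. I did not measure the bystanders, but nothing was seen or felt touching them.

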